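# Stand the fallen sample bottle in the turbidity meter and shut its lid

## Robot

A 6-joint arm with a two-finger parallel gripper is mounted at the origin on a cart in front of the work surface, level with it; the furniture and walls round the work are solid. World frame = base frame: x ahead of the robot, y to its left, z up, the work surface at z = 0. Lengths are in mm, angles in rad, forces in N, time in s.
With the tool pointing down it reaches from about 275 to 875 mm from the base axis. Payload 12.5 kg.
Tool frame: the origin (TCP) lies at the very end of the fingers, on their centre line; the grasp point (between the pads) lies 19 mm behind it; z points along the fingers, y is the line along which they close (so a half turn about z gives the same grasp; the last joint's range is limited). The gripper opens to 85 mm and grips with 20 to 120 N. Pads are 22 mm wide; open, the fingers measure 114 mm over their backs; the gripper's body (76 mm by 85 mm) begins 54 mm behind the grasp point. The pads swing forward as they close: fully open they stand 13 mm farther back than shut.
Start: joints at [-1.412, 0.351, 1.652, -0, 1.139, -0.085], TCP at [132.786, -533.716, 231.29] pointing down, gripper open.
Joint ranges: [-2.75, 2.75], [-0.79, 2.1], [0.01, 2.65], [-1.57, 4.71], [0.07, 3.14], [-2.87, 2.87]. Speed limits (rad/s): [2.22, 2.22, 2.79, 3.14, 3.14, 3.14].

## Interface

Orientations are given as [roll, pitch, yaw] about the fixed x, y, z axes, in that order (R = Rz(yaw) Ry(pitch) Rx(roll)).
In Python, from bench import manip gives the robot as it stands. The module is installed in compiled form; this text tells all that it offers.
- The arm moves only by the tool apply_moves, never from a script. Its arguments are lists of equal length, an entry for each row: "slide": the shift along the tool's x, y, z in m, a list of three; "turn": the turn about the tool's z in rad. In form: {"slide": [[tx, ty, tz], ...], "turn": [turn, ...]}. A call has 1 to 8 rows; each row is the pose to reach, as a shift and turn from the pose commanded when the call began, along the tool's axes at that moment; what a row does not reach only later rows make up. A row lasts 1/10 s, in which the tool goes at most 50 mm and 8.59 degrees, less where a joint would pass 70% of its speed; a pose out of reach is approached as far as the arm can. A call with a gripper value outside its range is refused whole. "gripper" is the finger opening in m, from 0 to 0.0854, set as the call begins (left out, the last holds). The fingers move at their own pace and stop on an object; "newtons" is the grip in N (left out, the last holds). Time passes only in rows, so rows that repeat a pose let the fingers close. It gives the time, the measured TCP pose, the force, the opening and the grip force at its end, in the units of the state.
- manip.observe(): the state, without advancing time (a new reading comes with each control period).
- manip.read_camera(name): name is "side" or "top"; returns a dict with "color" (480x640x3 uint8, red, green, blue), "z_map" (480x640 float32, mm along the optical axis (not along the pixel's ray), 0 where there is no reading), "K" (3x3 intrinsics, pixels), "rvec" (rotation vector, rad) and "tvec" (3), from world to camera coordinates, as OpenCV has them. Camera axes: x right, y down, z forward; pixel columns grow to the right and rows downward; lengths in mm; the calibration is good to about 2 mm. A picture is of the moment at which its call begins.
- manip.close_job(): hands the job in; it is judged then, once.
Trained networks look in the newest picture that a camera, given by its name, has taken for a name from the list of things; names that differ only in an ending like _2 or _b are one class to them, and where a whole thing is asked for, a point or a joint stands for the part that bears it (a point fixed in the world has none). Each returns a list of dicts, best first, with "p" (0 to 1); they miss things now and then, are a little off and sometimes report something else, mostly with a low value. They report only what shows in the picture. A call takes as long as a camera call.
- manip.recognise(camera, label): "position" ([column, row] in pixels, amid what is visible of it).
- manip.regions_of(camera, label): "pixels" (480x640 bool, what is visible of it) and "position" ([column, row] in pixels, amid what is visible of it).
The state is a dict: "time_s": time; "qpos": joint angles; "joint_velocities": joint speeds; "effort": joint torques, N m; "ee_pos": TCP position; "orientation": TCP orientation; "force": force on the tool from outside, world axes, zero at the start; "moment": the same for the moment, N m; "gripper_width": finger opening in mm; "grasp_force": force on a finger pad.
Only numpy, scipy, OpenCV 4.12 (cv2) and the standard library are available. Lean on these libraries where they do the work, as an engineer would, in place of code of your own. Each camera call takes 0.05 s, during which the arm holds its last target. There are 200 camera calls.

## Task

The brown sample bottle has fallen over: stand it upright on the bench and let go of it. Then take it again from above and lower it, without dropping it, upright into the round seat on the floor of the turbidity meter's open chamber. Let go, then swing the meter's lid down without slamming it and press it until its catch gives and it is fully shut; leave the other bottle, the beaker and the timer where they are.

Things in the scene. Friction and masses are not known exactly. Their poses are not given: they have to be found in the camera images.
- brown_bottle: Brown bottle, white cap, 0.04 to 0.08 kg, 35 mm across, 70 mm tall: straight body from foot to 47 mm, shoulder 34 mm wide to 57 mm, then the narrower cap (grip the body or shoulder, not the cap). Starts lying on the bench, axis 17 mm up, cap towards the robot's right (-y, up to 0.5 rad either way). Origin: centre of its foot; z runs from foot to cap.
- meter: Grey turbidity meter, fixed. Origin: on the bench under the chamber's centre; x points away from its console (roughly away from the robot), y left, z up. Chamber: open-topped box 140 x 140 mm, 85 mm high, 6 mm walls, 128 x 128 mm inside, floor 6 mm above the bench. A low sloping console, at most 62 mm high, lies before it out to x = -132 mm.
- seat (a point): Centre of the round bottle seat on the chamber floor, at (-10, 0, 6) mm in the meter's frame, axes as the meter's. A white collar 5 mm high and 45 mm in inner diameter surrounds it: the bottle stands inside the collar. A bottle standing there ends 9 mm below the rim of the chamber.
- lid_hinge (a point): Centre of the lid's hinge line, at (67, 0, 90) mm in the meter's frame, above the rear wall; the hinge line runs along the meter's y axis; axes as the meter's.
- lid (a joint): Lid angle, rad: 0 shut (level), pi/2 upright, 1.95 stop, leaning back. White plate 142 x 142 x 6 mm, mid-plane on the hinge line, blue lip in front. Starts open at 1.5 to 1.8. Stiff hinge: stays where left, 1 to 3 N at the lip move it. A spring catch stops it at about 0.1 rad; about 12 N down at the front edge drives it past, then it snaps to 0 and stays.
- lid_press (a point): Point on the lid's upper (outer) face, 125 mm from the hinge line, midway across: right over the catch, where to press. Turns with the lid; its z axis is the outer normal of the lid, its x axis points from the free edge to the hinge.
- lid_lip (a point): Point on the outer face of the blue lip, 147 mm from the hinge line; the lip ends at 157 mm. Axes as lid_press.
- clear_bottle: Clear bottle with a blue cap, 35 mm in diameter, 70 mm tall, standing on the bench; to be left alone. Origin: centre of its foot.
- beaker: Small glass beaker, 50 mm in diameter and 63 mm tall; to be left alone. Origin: centre of its foot.
- timer: White timer, 66 x 62 x 21 mm, lying on the bench; to be left alone. Origin: centre of its underside.

How it is judged (in metres and radians):
On the way, in this order (a step that is already met when the one before it is completed fails the run):
1. the brown bottle stands upright on the bench, let go (angle between brown_bottle's own z axis and vertical below 0.1 rad and height (world z) of brown_bottle below 0.004 m and horizontal distance between brown_bottle and meter above 0.08 m and contact force between the fingers and brown_bottle below 0.1 N and linear speed of brown_bottle below 0.03 m/s), for 0.2 s.
2. the brown bottle stands upright in the seat of the meter, let go (angle between brown_bottle's own z axis and vertical below 0.1 rad and horizontal distance between brown_bottle and seat below 0.008 m and z of brown_bottle in the frame of seat below 0.003 m and contact force between the fingers and brown_bottle below 0.1 N and linear speed of brown_bottle below 0.03 m/s), for 0.2 s.
3. the lid is fully shut (value of joint lid below 0.025 rad), for 0.2 s.
At the end, for the whole second after the job is handed in: The lid is past its catch and shut (within 0.025 rad of 0), and the brown bottle stands at rest inside the seat's collar on the chamber floor: upright within 0.1 rad, foot within 8 mm of the seat's centre and no more than 3 mm above it (value of joint lid below 0.025 rad and angle between brown_bottle's own z axis and vertical below 0.1 rad and horizontal distance between brown_bottle and seat below 0.008 m and z of brown_bottle in the frame of seat below 0.003 m and linear speed of brown_bottle below 0.03 m/s); the robot touches nothing.
It fails at once if the lid is slammed (swings shut faster than 4 rad/s before it meets its catch) (value of joint lid above 0.15 rad and velocity of joint lid below -4 rad/s).
It fails at once if the brown bottle is dropped into the chamber (arrives faster than 0.6 m/s) (horizontal distance between brown_bottle and seat below 0.05 m and z of brown_bottle in the frame of seat below 0.04 m and linear speed of brown_bottle above 0.6 m/s).
It fails at once if the clear bottle, the beaker or the timer is pushed more than 3 cm (distance of any of clear_bottle, beaker, timer from where it was at the start of the episode above 0.03 m).
It also fails if it takes over 72 s, if anything falls off the work surface, if the arm or the gripper's body presses on something with over 40 N, if the wrist force passes 120 N, or if a joint passes its speed limit or range.

## Working session

There is one attempt and no reset: what is moved stays moved. The work goes in short steps, Python scripts to look and compute and a tool call to move; the robot and the scene stay as the last step left them, time stands still between calls to the robot, and variables do not carry over. Pictures are saved under pics/ and viewed, at most 10 in all, crops included, and the job is handed in when it is done.

Besides the shell and the picture viewer there is one more tool, called after "Call:" as name(argument=value, ...) on one line, values as JSON. apply_moves: Moves the arm, as the interface text tells. Its arguments: {"type":"object","properties":{"slide":{"type":"array","items":{"type":"array","items":{"type":"number"}}},"turn":{"type":"array","items":{"type":"number"}},"gripper":{"type":"number"},"newtons":{"type":"number"}},"required":["slide","turn"]}

```bash
mkdir -p pics; cat > h.py <<'E'
import numpy as np, cv2
from bench import manip
def cam(n):
    c=manip.read_camera(n); c['R']=cv2.Rodrigues(np.array(c['rvec'],float))[0]; c['t']=np.array(c['tvec'],float).ravel(); return c
def cloud(c,mask=None):
    z=c['z_map']; m=(z>0) if mask is None else (z>0)&mask
    v,u=np.nonzero(m); K=np.array(c['K']); d=z[v,u]
    p=np.c_[(u-K[0,2])/K[0,0]*d,(v-K[1,2])/K[1,1]*d,d]
    return (p-c['t'])@c['R']
def save(c,f,crop=None,s=1):
    im=c['color'][...,::-1]
    if crop: a=crop; im=im[a[1]:a[3],a[0]:a[2]]
    cv2.imwrite('pics/'+f,cv2.resize(im,None,fx=s,fy=s))
E
python3 - <<'E'
from h import *
import os
ims=[]
for n in ['top','side']:
    c=cam(n); ims.append(c['color'][...,::-1])
    print(n,'campos',(-c['R'].T@c['t']).round(),'fwd',c['R'][2].round(2),c['K'][0][0])
    for l in ['brown_bottle','meter','lid','clear_bottle','beaker','timer']:
        r=manip.regions_of(n,l)
        for x in r[:2]:
            P=cloud(c,x['pixels'])
            print(l,round(x['p'],2),np.round(x['position']),len(P), np.percentile(P,[2,50,98],axis=0).round().tolist() if len(P) else '')
cv2.imwrite('pics/a.png',cv2.resize(np.vstack(ims),(480,600)) if 0 else np.hstack([cv2.resize(i,(400,300)) for i in ims]))
cv2.imwrite('pics/top.png',ims[0]); cv2.imwrite('pics/side.png',ims[1])
print(manip.observe())
E
```

```text
top campos [ 313. -122. 1334.] fwd [ 0.17  0.   -0.99] 573.991548197297
brown_bottle 0.89 [376. 271.] 423 [[447.0, -295.0, 10.0], [464.0, -258.0, 30.0], [487.0, -229.0, 37.0]]
meter 0.96 [188. 240.] 7491 [[401.0, 89.0, 2.0], [527.0, 174.0, 48.0], [615.0, 249.0, 229.0]]
meter 0.26 [293. 200.] 192 [[610.0, -75.0, 10.0], [618.0, -62.0, 54.0], [635.0, -48.0, 74.0]]
lid 0.78 [185. 196.] 1729 [[575.0, 82.0, -2.0], [599.0, 148.0, 177.0], [680.0, 257.0, 245.0]]
lid 0.59 [329. 208.] 307 [[590.0, -159.0, 15.0], [610.0, -140.0, 27.0], [632.0, -121.0, 33.0]]
clear_bottle 0.62 [296. 202.] 204 [[610.0, -75.0, 18.0], [620.0, -62.0, 53.0], [635.0, -45.0, 73.0]]
beaker 0.85 [328. 209.] 355 [[590.0, -161.0, -1.0], [611.0, -140.0, 27.0], [634.0, -117.0, 33.0]]
beaker 0.72 [189. 240.] 7548 [[400.0, 88.0, 2.0], [527.0, 174.0, 48.0], [615.0, 250.0, 228.0]]
timer 0.74 [459. 226.] 806 [[531.0, -478.0, -1.0], [564.0, -444.0, 18.0], [602.0, -412.0, 24.0]]
side campos [ 404. -543.  964.] fwd [ 0.14  0.43 -0.89] 489.3065846692098
meter 0.78 [267. 143.] 6460 [[398.0, 86.0, 1.0], [515.0, 180.0, 46.0], [613.0, 252
[... 481 characters left out ...]
0, 21.0]]
{'time_s': 0.7, 'qpos': array([-1.41161369e+00,  3.50698832e-01,  1.65181735e+00,  2.30490616e-05,
        1.13909517e+00, -8.45705724e-02]), 'joint_velocities': array([-0.00076265, -0.00032211,  0.0019506 ,  0.00057844, -0.0010078 ,
       -0.00146874]), 'effort': array([ 2.95155165e-03, -5.05934465e+01, -2.91610426e+01,  6.87172405e-05,
        6.23739870e-04, -7.03606986e-06]), 'ee_pos': array([ 132.78324457, -533.70945259,  231.28359474]), 'orientation': array([-3.14157579e+00, -2.24389708e-05,  2.43743568e-01]), 'force': array([0.9281611 , 0.06382254, 0.07737759]), 'moment': array([-0.03173279,  0.00131842,  0.03613883]), 'grasp_force': 0.0, 'gripper_width': 86.03319803577182}
```

View pics/top.png

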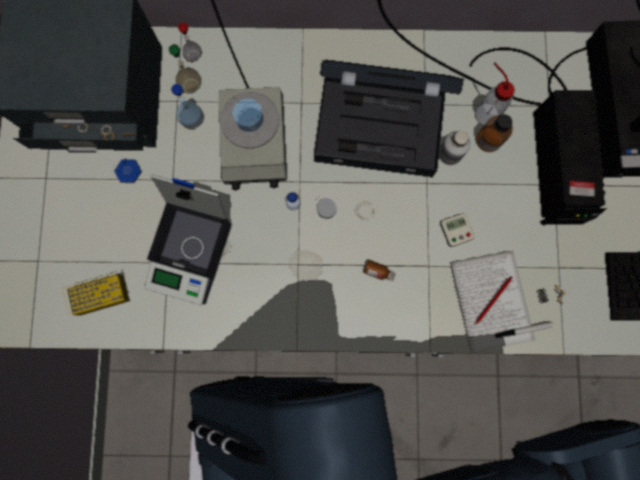

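View pics/side.png

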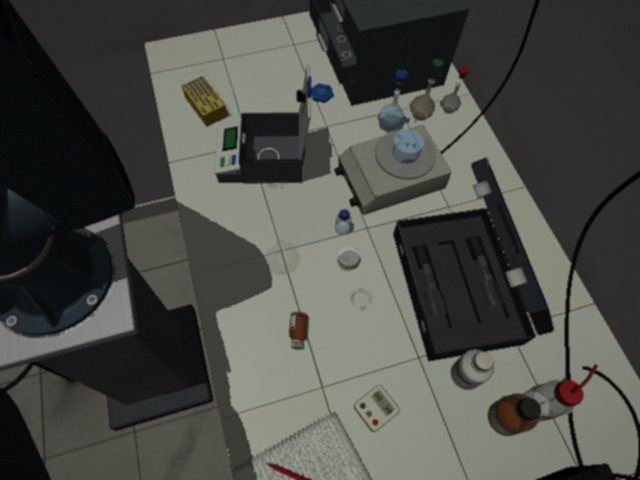

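The top view shows the brown bottle lying at (378,270) with its cap to the right, and the meter at (190,245) with its lid open. The clear bottle is at (292,200), a grey disc at (327,208), a glass ring (probably the beaker) at (365,211), and the timer at (457,230). The side view agrees: bottle at (299,330), meter at (270,150).

```bash
python3 - <<'E'
from h import *
for n in ['top','side']:
    c=cam(n); P=cloud(c)
    m=(P[:,0]>420)&(P[:,0]<520)&(P[:,1]>-330)&(P[:,1]<-200)&(P[:,2]>12)
    q=P[m]; r=cv2.minAreaRect(q[:,:2].astype(np.float32)); print(n,'bottle',r,len(q),'zmax',q[:,2].max())
    b=q[q[:,2]>22]; mu=b[:,:2].mean(0); w,V=np.linalg.eigh(np.cov(b[:,:2].T)); a=V[:,1]; a=a*-np.sign(a[1]); s=(b[:,:2]-mu)@a
    print(' mean',mu.round(1),'axis',a.round(3),'s',np.percentile(s,[0,3,97,100]).round(1), 'sideways sd',w[0]**.5)
    s2=(q[:,:2]-mu)@a; t2=(q[:,:2]-mu)@np.array([-a[1],a[0]])
    for k in range(-45,50,6):
        z=(s2>=k)&(s2<k+6)
        if z.sum()>2: print('  ',k,z.sum(),'zmax %.1f t %.1f..%.1f'%(q[z,2].max(),t2[z].min(),t2[z].max()))
    m=(P[:,0]>380)&(P[:,0]<640)&(P[:,1]>60)&(P[:,1]<280)&(P[:,2]>76)&(P[:,2]<92)
    q=P[m]; print(' rim',len(q),cv2.minAreaRect(q[:,:2].astype(np.float32)))
    m=(P[:,0]>380)&(P[:,0]<700)&(P[:,1]>60)&(P[:,1]<290)&(P[:,2]>110)
    q=P[m]; mu=q.mean(0); V=np.linalg.svd(q-mu,full_matrices=False)[2]; print(' lid',mu.round(),'n',V[2].round(3),q.min(0).round(),q.max(0).round())
    # meter's heights
    m=(P[:,0]>360)&(P[:,0]<640)&(P[:,1]>60)&(P[:,1]<280)&(P[:,2]>25)&(P[:,2]<92); print(' low',cv2.minAreaRect(P[m][:,:2].astype(np.float32)))
    for x,y in [(590,-85)]:
        m=(P[:,0]>560)&(P[:,0]<680)&(P[:,1]>-260)&(P[:,1]<-30)&(P[:,2]>10); print(' things',np.histogram(P[m][:,1],bins=np.arange(-260,-20,15)))
save(cam('top'),'m.png',(130,160,410,300),2.8)
E
```

```text
top bottle ((464.8251953125, -263.3063659667969), (70.86426544189453, 35.22285079956055), 69.58512878417969) 417 zmax 43.926123950565
 mean [ 465.6 -258.6] axis [-0.333 -0.943] s [-30.7 -29.2  34.8  39.2] sideways sd 8.83763577431447
   -33 26 zmax 36.6 t -14.8..15.8
   -27 38 zmax 36.7 t -15.8..17.4
   -21 41 zmax 37.9 t -16.4..18.8
   -15 40 zmax 40.7 t -16.3..16.8
   -9 40 zmax 39.1 t -16.5..18.5
   -3 41 zmax 37.8 t -15.6..16.5
   3 39 zmax 43.9 t -16.7..18.0
   9 40 zmax 36.0 t -16.0..16.0
   15 33 zmax 36.1 t -14.1..16.8
   21 23 zmax 31.3 t -9.6..9.7
   27 28 zmax 31.7 t -10.7..11.7
   33 25 zmax 32.8 t -9.9..10.7
   39 3 zmax 28.7 t -7.7..3.1
 rim 684 ((523.9525146484375, 170.03482055664062), (141.51416015625, 136.2707977294922), 74.72492218017578)
 lid [599. 146. 186.] n [-0.955  0.266  0.13 ] [572.  79. 110.] [629. 220. 249.]
 low ((496.0655822753906, 177.79127502441406), (141.68939208984375, 200.53952026367188), 74.52996063232422)
 things (array([  0,   0,   0,   0,   0,   0,  39, 118, 136,  39,   0,   0,  83,
       118,  33]), array([-260, -245, -230, -215, -200, -185, -
[... 513 characters left out ...]
  3 48 zmax 35.3 t -16.1..16.0
   9 53 zmax 36.4 t -15.5..16.5
   15 65 zmax 33.7 t -15.1..16.5
   21 34 zmax 29.7 t -10.0..11.5
   27 34 zmax 29.2 t -10.0..10.0
   33 38 zmax 27.9 t -9.3..10.3
 rim 686 ((529.7138671875, 171.08712768554688), (144.66102600097656, 146.80128479003906), 74.50131225585938)
 lid [597. 136. 192.] n [-0.961  0.244  0.13 ] [573.  79. 110.] [630. 218. 247.]
 low ((498.975830078125, 177.8194580078125), (144.5307159423828, 208.37673950195312), 75.60882568359375)
 things (array([  0,   0,   0,   0,   0,   0,  69, 142, 135,  63,   0,   0, 196,
       115,  16]), array([-260, -245, -230, -215, -200, -185, -170, -155, -140, -125, -110,
        -95,  -80,  -65,  -50,  -35]))
```

View pics/m.png

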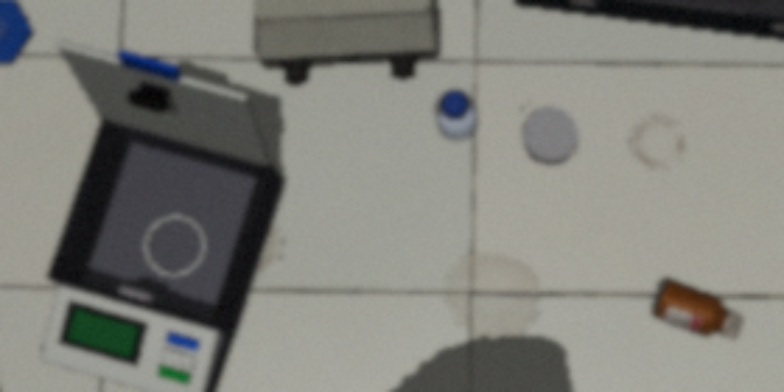

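The rings on the bench are stains, and the beaker is the disc at about (612,-140). I estimate the bottle's foot at (478,-229) with its axis towards the cap along (-0.345,-0.94). The meter is at about (527,170) with yaw -0.266. I'll move above the bottle now.

Call:
apply_moves(slide=[[0.386,-0.179,0.111],[0.386,-0.179,0.111],[0.386,-0.179,0.111],[0.386,-0.179,0.111],[0.386,-0.179,0.111],[0.386,-0.179,0.111],[0.386,-0.179,0.111],[0.386,-0.179,0.111]], turn=[-0.975,-0.975,-0.975,-0.975,-0.975,-0.975,-0.975,-0.975], gripper=0.085, newtons=20)

```text
time_s: 1.65
ee_pos: [435.7, -289.5, 130.0]
orientation: [3.141, 0.0, 1.222]
force: [0.6, -1.5, -0.1]
gripper_width: 84.9
grasp_force: 0.0
```

Call:
apply_moves(slide=[[0,0,0],[0,0,0]], turn=[0,0])

```text
time_s: 1.85
ee_pos: [434.6, -290.3, 130.1]
orientation: [-3.141, -0.0, 1.221]
force: [-1.0, -1.3, -0.3]
gripper_width: 85.3
grasp_force: 0.0
```

Call:
apply_moves(slide=[[0.032,0.0195,0.03],[0.032,0.0195,0.07],[0.032,0.0195,0.1],[0.032,0.0195,0.118],[0.032,0.0195,0.125],[0.032,0.0195,0.125]], turn=[0,0,0,0,0,0])

```text
time_s: 2.45
ee_pos: [462.9, -268.4, 5.2]
orientation: [-3.141, -0.0, 1.217]
force: [1.0, 0.4, 1.3]
gripper_width: 84.7
grasp_force: 0.0
```

Call:
apply_moves(slide=[[0,0,0],[0,0,0],[0,0,0],[0,0,0],[0,0,0],[0,0,0]], turn=[0,0,0,0,0,0], gripper=0.025, newtons=20)

```text
time_s: 3.05
ee_pos: [463.8, -267.9, 6.0]
orientation: [3.141, 0.0, 1.219]
force: [-1.3, -0.7, 6.9]
gripper_width: 33.8
grasp_force: 20.2
```

```bash
python3 - <<'E'
from h import *
c=cam('side'); save(c,'g.png',(200,220,440,400),3)
o=manip.observe(); print(o['ee_pos'],o['gripper_width'],o['grasp_force'],o['force'])
d,r=40,17.5
for t in np.radians([15,30,45,60,70,80,85,90]): print(round(np.degrees(t)), 'x %.1f up %.1f'%(d+r*np.sin(t)-d*np.cos(t), d*np.sin(t)+r*np.cos(t)-r))
E
```

```text
[ 463.85126239 -267.87865689    6.0142266 ] 33.316241532377816 20.198805791228196 [-1.77540609 -0.20559255  7.50039478]
15 x 5.9 up 9.8
30 x 14.1 up 17.7
45 x 24.1 up 23.2
60 x 35.2 up 25.9
70 x 42.8 up 26.1
80 x 50.3 up 24.9
85 x 53.9 up 23.9
90 x 57.5 up 22.5
```

View pics/g.png

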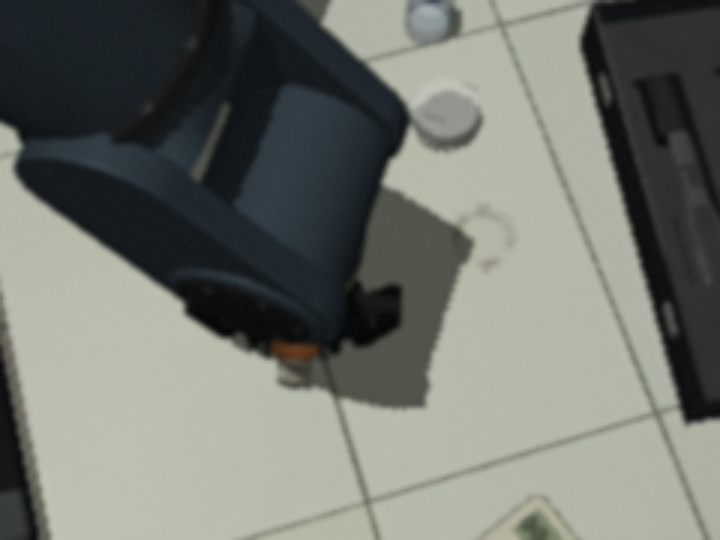

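The bottle is gripped near its shoulder, with the cap visible at about (295,370) in the crop. Next I pivot it about its foot edge.

Call:
apply_moves(slide=[[0.0026,0,-0.005],[0.006,0,-0.01],[0.0095,0,-0.014],[0.014,0,-0.0175],[0.0185,0,-0.0205],[0.024,0,-0.023],[0.0295,0,-0.025],[0.035,0,-0.026]], turn=[0,0,0,0,0,0,0,0])

```text
time_s: 3.9
ee_pos: [475.8, -234.3, 31.5]
orientation: [3.142, 0.0, 1.219]
force: [-0.4, 0.1, -1.3]
gripper_width: 33.7
grasp_force: 20.1
```

Call:
apply_moves(slide=[[0.004,0,0],[0.0075,0,0],[0.0115,0,0],[0.015,0,0.001],[0.0185,0,0.0018],[0.0185,0,0.0018]], turn=[0,0,0,0,0,0])

```text
time_s: 4.5
ee_pos: [482.0, -217.0, 29.3]
orientation: [-3.141, -0.0, 1.219]
force: [0.3, -0.4, -0.8]
gripper_width: 33.8
grasp_force: 20.1
```

```bash
python3 - <<'E'
from h import *
a=cam('side'); b=cam('top'); o=manip.observe(); print(o['ee_pos'],o['gripper_width'],o['grasp_force'],o['force'])
A=a['color'][190:390,200:440,::-1]; B=b['color'][200:320,310:454,::-1]
cv2.imwrite('pics/p.png',np.hstack([cv2.resize(x,(400,333)) for x in (A,B)]))
E
```

```text
[ 482.00616976 -217.37490746   29.45676487] 33.75535156541417 20.140266626704975 [ 0.66858076  0.38840117 -1.05494153]
```

View pics/p.png

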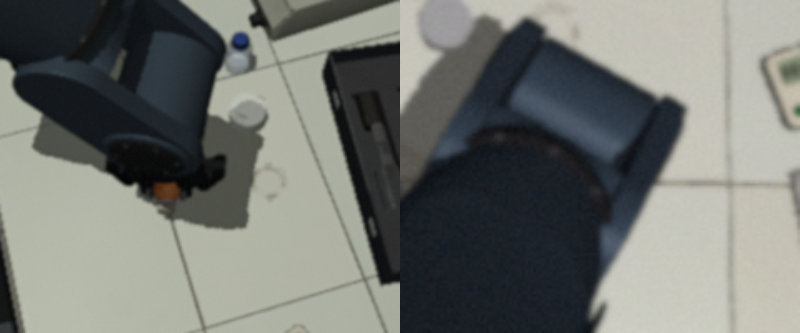

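The side view still shows brown and a cap below the gripper at about (165,190) in the left half, so the bottle may have been lifted without turning. I'll check with depth.

```bash
python3 - <<'E'
from h import *
c=cam('side'); P=cloud(c); C=c['color'].reshape(-1,3)[(c['z_map']>0).ravel()].astype(int)
m=(P[:,0]>420)&(P[:,0]<540)&(P[:,1]>-310)&(P[:,1]<-190)&(P[:,2]>-10)&(P[:,2]<110)
br=m&(C[:,0]-C[:,2]>30)
q=P[br];print('brown',len(q),np.percentile(q,[2,50,98],axis=0).round())
n=m&(P[:,2]>8)&(P[:,1]<-225)&~br
for y in range(-300,-200,6):
    k=m&(P[:,1]>=y)&(P[:,1]<y+6)&(P[:,2]>8)&(P[:,0]>440)&(P[:,0]<500)
    if k.sum(): print(y,k.sum(),'z %.0f..%.0f x %.0f..%.0f'%(P[k,2].min(),P[k,2].max(),P[k,0].min(),P[k,0].max()),C[k].mean(0).round())
save(c,'q.png',(260,270,340,330),8)
E
```

```text
brown 142 [[ 470. -232.   44.]
 [ 483. -223.   53.]
 [ 497. -213.   59.]]
-252 5 z 37..43 x 479..485 [63. 63. 56.]
-246 44 z 33..108 x 466..499 [79. 78. 69.]
-240 52 z 40..109 x 467..499 [57. 55. 48.]
-234 64 z 32..110 x 464..499 [68. 51. 37.]
-228 74 z 41..109 x 455..498 [66. 41. 23.]
-222 85 z 34..97 x 441..495 [52. 37. 25.]
-216 63 z 28..98 x 440..482 [32. 25. 21.]
-210 26 z 45..102 x 440..474 [10. 10. 10.]
-204 21 z 80..102 x 441..456 [ 9. 10. 11.]
```

View pics/q.png

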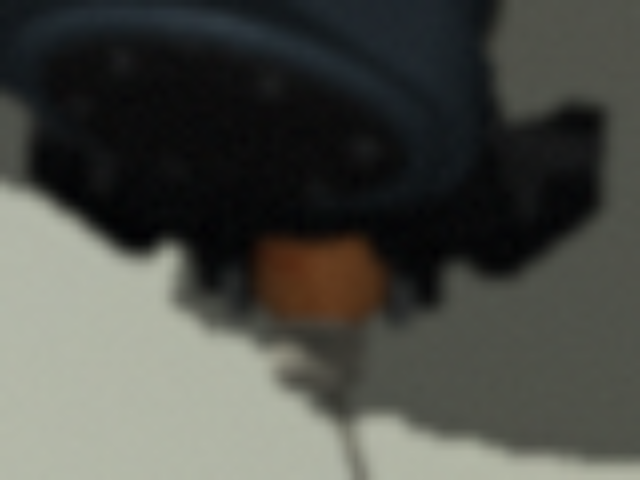

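The crop shows the bottle still level in the fingers: the brown body is at (320,280) and the cap is below it. Pad friction holds it rigidly and the tool can't tilt. My plan is to tip it over the meter's fixed left rim, cap on the rim and foot hanging outside, until it is about 55° up. Then I'll finish standing it on the bench there. First I'll check the rim position and the free space.

```bash
python3 - <<'E'
from h import *
yaw=-0.266; ex=np.array([np.cos(yaw),np.sin(yaw)]); ey=np.array([-ex[1],ex[0]]); O=np.array([527,170.])
for n in ['top','side']:
    c=cam(n); P=cloud(c); L=np.c_[(P[:,:2]-O)@ex,(P[:,:2]-O)@ey]
    m=(abs(L[:,0])<50)&(P[:,2]>72)&(P[:,2]<95)
    a=L[m,1]; print(n,'left rim',np.percentile(a[(a>50)&(a<90)],[1,50,99]).round(1),'right',np.percentile(a[(a<-50)&(a>-90)],[1,50,99]).round(1))
    m=(abs(L[:,1])<50)&(P[:,2]>72)&(P[:,2]<95); a=L[m,0]; a=a[(a<-40)&(a>-90)]; print(' front rim',np.percentile(a,[1,50,99]).round(1) if len(a) else '')
    for y0 in range(80,240,20):
        r=[]
        for x0 in range(-140,141,20):
            k=(L[:,0]>=x0)&(L[:,0]<x0+20)&(L[:,1]>=y0)&(L[:,1]<y0+20)
            r.append('%4.0f'%P[k,2].max() if k.sum() else '   .')
        print(y0,' '.join(r))
    # yaw check: white collar
    K=np.array(c['K']); 
    C=c['color'].astype(int)
    s=np.r_[O-10*ex,11]; uv,_=cv2.projectPoints(s.reshape(1,3),np.array(c['rvec'],float),np.array(c['tvec'],float),K,None); print(' seat px',uv.ravel().round(1))
    u,v=uv.ravel().astype(int); g=C[v-18:v+19,u-18:u+19].min(2); t=np.argwhere(g>np.median(g)+25); print(' ring px',(t.min(0)+t.max(0))[::-1]/2+[u-18,v-18], (t.max(0)-t.min(0)), cv2.minEnclosingCircle(t.astype(np.float32)))
print(manip.observe()['ee_pos'],manip.observe()['time_s'])
E
```

```text
top left rim [61.9 65.1 69.7] right [-71.1 -68.8 -64. ]
 front rim [-70.4 -67.6 -64.4]
80    8    4    5    4    1    0    5    2    2    2    3    .    .    .    5
100    4    6    8    5    7    7    5    5    5    5    5    5    .    5    5
120   69   67    7    8    5    4    5    4    5    9    5    6    4    3    7
140   65    5    4    8    6    5    6    6    6    6    8    5    5    6    6
160   70    6    8    4    7    6    6    6    5    7    7    6    7   15  155
180    7    4    8    5    5    5    6    6    5    9    6   12   77   15  153
200    7    5    4    6    4    6    5    5    7    6    4   16  188   16  155
220    5    4    5    6    5    4    8    5    5    5    6   10   13   13  156
 seat px [192.6 247.1]
 ring px [192. 246.] [20 22] ((18.0, 18.0), 11.401854515075684)
side left rim [63.6 67.  71.2] right [-70.7 -67.  -61.9]
 front rim [-70.5 -65.1 -58.2]
80    .    .    .    .    .    .    .    .    .    .    .    3    2    2    4
100    1    2   -2    .    .    .    .    .    .    .    .    1    2    1    2
120   67   42    1    .    .    .    .    .    .    .    .    2    2    2    3
140   66   13    1    5    4    1    4    2    1    3   -1    0    2    2    3
160   65    2    2    2    2    2    2    2    3    2    1    1    5    8  143
180    3    2    5    1    4    3    1    3    3    1   -1   10   12   12  153
200    1    2    1    4    2    2    3    1    4    1    .   10  170   12  152
220    3    2    3    6    1    2    3    2    2    2    2    4   12   11  154
 seat px [268.3 156.3]
 ring px [268.  152.5] [11 22] ((17.5, 18.0), 11.280613899230957)
[ 481.99814178 -217.56514869   29.53656684] 4.75
```

The meter pose checks out: rim at ±70 mm and ring within 1 px of the projected seat. The bench left of it is free. I'll raise the bottle and travel round in front of the lid.

Call:
apply_moves(slide=[[0,0,-0.05],[0.03,-0.015,-0.1],[0.07,-0.035,-0.11],[0.115,-0.055,-0.11],[0.16,-0.077,-0.11],[0.2,-0.095,-0.11],[0.227,-0.108,-0.11],[0.227,-0.108,-0.11]], turn=[0,0,-0.03,-0.05,-0.083,-0.083,-0.083,-0.083])

```text
time_s: 5.55
ee_pos: [458.3, 35.6, 139.6]
orientation: [-3.141, -0.0, 1.305]
force: [-0.1, -0.4, -1.0]
gripper_width: 34.1
grasp_force: 20.6
```

Call:
apply_moves(slide=[[0,0,0],[0,0,0]], turn=[0,0])

```text
time_s: 5.75
ee_pos: [459.1, 32.1, 139.5]
orientation: [3.141, 0.0, 1.301]
force: [0.3, -0.8, -1.0]
gripper_width: 33.7
grasp_force: 20.6
```

Call:
apply_moves(slide=[[0.045,0.005,0],[0.09,0.01,0],[0.135,0.015,0],[0.18,0.022,0],[0.22,0.029,0],[0.247,0.029,0],[0.247,0.029,0.02],[0.247,0.029,0.03]], turn=[0,0,0,0,0,0,0,0])

```text
time_s: 6.55
ee_pos: [552.5, 262.5, 107.9]
orientation: [-3.14, 0.001, 1.301]
force: [-0.7, 0.1, -0.2]
gripper_width: 33.5
grasp_force: 20.6
```

Call:
apply_moves(slide=[[0,0,0.01],[0,0,0.02],[0,0,0.02]], turn=[0,0,0])

```text
time_s: 6.85
ee_pos: [552.0, 262.4, 88.3]
orientation: [-3.14, 0.001, 1.301]
force: [-0.1, -0.6, 0.5]
gripper_width: 33.6
grasp_force: 20.6
```

```bash
cat >> h.py <<'E'
yaw=-0.266; ex=np.array([np.cos(yaw),np.sin(yaw)]); ey=np.array([-ex[1],ex[0]]); O=np.array([527,170.])
def met(P): d=np.atleast_2d(P)[:,:2]-O; return np.c_[d@ex,d@ey]
def st():
    o=manip.observe(); print('t',round(o['time_s'],2),'meter xy',met(o['ee_pos']).round(1),'z',o['ee_pos'][2].round(1),'yaw',o['orientation'][2].round(3),'F',o['force'].round(1),'w',round(o['gripper_width'],1),'g',round(o['grasp_force'],1))
E
python3 - <<'E'
from h import *
st(); a=cam('side'); b=cam('top')
A=a['color'][60:220,180:380,::-1]; B=b['color'][150:310,90:290,::-1]
cv2.imwrite('pics/r.png',np.hstack([cv2.resize(x,(400,320)) for x in (A,B)]))
E
```

```text
t 6.85 meter xy [[-0.1 95.7]] z 88.3 yaw 1.301 F [-0.1 -0.6  0.5] w 33.6 g 20.6
```

View pics/r.png

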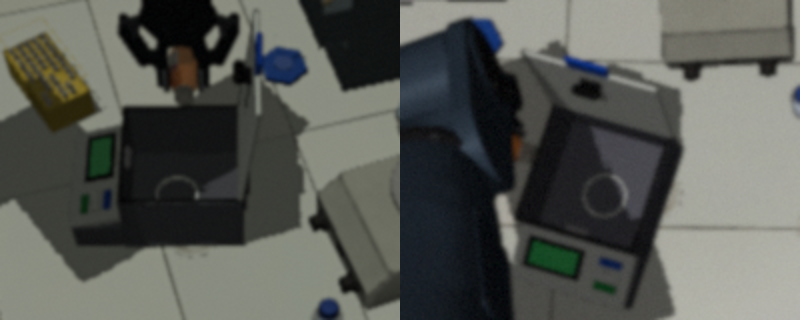

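The bottle lies with its cap over the left rim, seen in the left half at (183,95). I lower it slowly so the rim tips it.

Call:
apply_moves(slide=[[0,0,0.003],[0,0,0.006],[0,0,0.009],[0,0,0.012],[0,0,0.015],[0,0,0.018],[0,0,0.018]], turn=[0,0,0,0,0,0,0])

```text
time_s: 7.65
ee_pos: [552.3, 263.2, 71.0]
orientation: [-3.141, 0.0, 1.302]
force: [-0.3, -0.3, -0.5]
gripper_width: 33.8
grasp_force: 20.6
```

Call:
apply_moves(slide=[[0,0,0.003],[0,0,0.006],[0,0,0.009],[0,0,0.012],[0,0,0.014],[0,0,0.014]], turn=[0,0,0,0,0,0])

```text
time_s: 8.25
ee_pos: [552.4, 263.3, 57.2]
orientation: [-3.141, 0.0, 1.302]
force: [0.2, 0.1, -0.7]
gripper_width: 33.7
grasp_force: 20.6
```

```bash
python3 - <<'E'
from h import *
st(); a=cam('side'); b=cam('top')
P=cloud(a); C=a['color'].reshape(-1,3)[(a['z_map']>0).ravel()].astype(int); L=met(P)
k=(abs(L[:,0])<17)&(L[:,1]>60)&(L[:,1]<130)&(P[:,2]<125)&(P[:,2]>15)
for y in range(60,120,5):
    j=k&(L[:,1]>=y)&(L[:,1]<y+5)&(abs(L[:,0])<8)
    if j.sum(): print(y,j.sum(),P[j,2].min().round(),P[j,2].max().round(),C[j].mean(0).round())
A=a['color'][60:160,210:335,::-1]; 
cv2.imwrite('pics/s.png',cv2.resize(A,(500,400)))
E
```

```text
t 8.25 meter xy [[-0.  96.6]] z 57.2 yaw 1.302 F [ 0.2  0.1 -0.7] w 33.7 g 20.6
60 24 15.0 83.0 [19. 19. 20.]
65 113 15.0 87.0 [18. 19. 19.]
70 3 83.0 83.0 [21. 19. 16.]
75 6 76.0 80.0 [45. 35. 27.]
80 10 73.0 80.0 [63. 42. 27.]
85 24 75.0 87.0 [75. 46. 25.]
90 11 80.0 87.0 [74. 45. 25.]
95 12 81.0 85.0 [81. 52. 29.]
100 14 81.0 87.0 [76. 49. 32.]
105 11 81.0 86.0 [70. 48. 33.]
110 12 79.0 86.0 [63. 47. 32.]
115 10 81.0 85.0 [61. 49. 37.]
```

View pics/s.png

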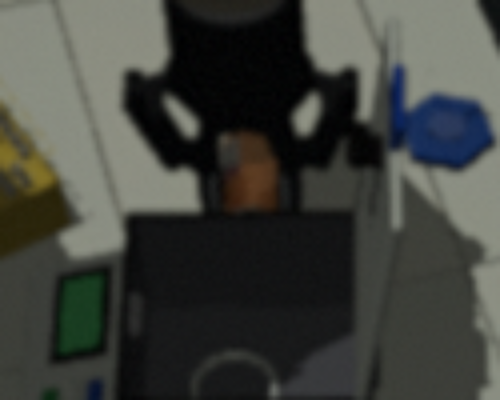

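The crop shows the bottle still level at (250,175). Depth puts its cap end at meter y≈72, so the cap slipped down just outside the wall, and I'm holding it nearer the cap than I thought. I'll set it down on the free bench to the left, measure it, and regrip nearer the foot for a longer lever.

Call:
apply_moves(slide=[[0.04,-0.01,0],[0.08,-0.02,0],[0.094,-0.02,0.02],[0.094,-0.02,0.04],[0.094,-0.02,0.047],[0.094,-0.02,0.05],[0.094,-0.02,0.05]], turn=[0,0,0,0,0,0,0])

```text
time_s: 9.05
ee_pos: [558.5, 359.0, 7.9]
orientation: [3.141, -0.0, 1.301]
force: [0.0, -0.6, -0.9]
gripper_width: 33.9
grasp_force: 20.6
```

```bash
python3 - <<'E'
from h import *
st(); a=cam('side')
P=cloud(a); C=a['color'].reshape(-1,3)[(a['z_map']>0).ravel()].astype(int); L=met(P)
k=(abs(L[:,0]+20)<7)&(L[:,1]>120)&(L[:,1]<250)&(P[:,2]<60)
for y in range(140,200,3):
    j=k&(L[:,1]>=y)&(L[:,1]<y+3)
    if j.sum(): print(y,j.sum(),P[j,2].min().round(),P[j,2].max().round(),C[j].mean(0).round())
E
```

```text
t 9.05 meter xy [[-19.3 190.6]] z 7.9 yaw 1.301 F [ 0.  -0.6 -0.9] w 33.9 g 20.6
149 6 -3.0 1.0 [51. 51. 46.]
152 5 -6.0 -1.0 [56. 57. 52.]
155 5 -2.0 -0.0 [61. 62. 56.]
158 8 -4.0 19.0 [56. 57. 51.]
161 21 -2.0 30.0 [47. 46. 41.]
164 18 -7.0 29.0 [50. 50. 45.]
167 9 -6.0 29.0 [51. 51. 45.]
170 5 -4.0 30.0 [50. 48. 41.]
173 9 -6.0 30.0 [52. 44. 35.]
176 5 28.0 33.0 [63. 38. 21.]
179 9 22.0 34.0 [66. 39. 20.]
182 3 29.0 31.0 [70. 41. 21.]
185 11 30.0 38.0 [72. 42. 21.]
188 4 32.0 38.0 [69. 41. 20.]
191 3 34.0 35.0 [67. 40. 22.]
194 4 29.0 37.0 [61. 36. 22.]
197 6 32.0 37.0 [61. 38. 21.]
```

Cap end is at meter y≈160, so the grip is 40 mm from the foot as planned and the overlap on the rim was just too small. I regrip at 25 mm from the foot.

Call:
apply_moves(slide=[[0,0,0],[0,0,0],[0,0,0],[0.007,0,0],[0.015,0,0.001],[0.015,0,0.001]], turn=[0,0,0,0,0,0], gripper=0.055)

```text
time_s: 9.7
ee_pos: [562.4, 374.9, 6.5]
orientation: [3.141, -0.001, 1.303]
force: [0.6, 0.6, -0.1]
gripper_width: 55.2
grasp_force: 0.0
```

Call:
apply_moves(slide=[[0,0,0],[0,0,0],[0,0,0],[0,0,0],[0,0,0]], turn=[0,0,0,0,0], gripper=0.025, newtons=20)

```text
time_s: 10.2
ee_pos: [562.2, 373.6, 6.5]
orientation: [-3.142, 0.0, 1.302]
force: [0.4, 0.1, -0.3]
gripper_width: 33.8
grasp_force: 19.9
```

```bash
python3 - <<'E'
from h import *
st(); a=cam('side')
P=cloud(a); L=met(P)
for y in range(152,200,3):
    j=(abs(L[:,0]+20)<7)&(P[:,2]<60)&(L[:,1]>=y)&(L[:,1]<y+3)
    if j.sum(): print(y,j.sum(),P[j,2].min().round(),P[j,2].max().round(),end='; ')
E
```

```text
t 10.2 meter xy [[-19.6 205.7]] z 6.5 yaw 1.302 F [ 0.4  0.1 -0.3] w 33.8 g 19.9
152 3 -4.0 -1.0; 155 7 -4.0 1.0; 158 11 -5.0 29.0; 161 18 -6.0 28.0; 164 17 -4.0 28.0; 167 5 -3.0 26.0; 170 11 -5.0 29.0; 173 4 22.0 27.0; 176 9 23.0 32.0; 179 7 24.0 33.0; 182 9 27.0 34.0; 185 1 30.0 30.0; 188 6 30.0 34.0; 191 4 28.0 34.0; 194 5 29.0 34.0; 197 5 31.0 33.0;
```

Call:
apply_moves(slide=[[0,0,-0.05],[0,0,-0.094],[-0.04,0.005,-0.094],[-0.08,0.01,-0.094],[-0.101,0.01,-0.094],[-0.101,0.01,-0.094],[-0.101,0.01,-0.084],[-0.101,0.01,-0.084]], turn=[0,0,0,0,0,0,0,0])

```text
time_s: 11.05
ee_pos: [544.5, 274.2, 89.0]
orientation: [-3.14, 0.001, 1.302]
force: [-0.1, -0.1, -0.4]
gripper_width: 33.8
grasp_force: 20.4
```

Call:
apply_moves(slide=[[0,0,0.003],[0,0,0.006],[0,0,0.009],[0,0,0.012],[0,0,0.015],[0,0,0.018],[0,0,0.018]], turn=[0,0,0,0,0,0,0])

```text
time_s: 11.75
ee_pos: [545.3, 274.0, 72.5]
orientation: [3.141, -0.001, 1.302]
force: [2.9, 5.0, 3.2]
gripper_width: 33.7
grasp_force: 20.1
```

```bash
cat > look.py <<'E'
from h import *
import sys
y0,y1,xc=map(int,sys.argv[1:4]); st(); a=cam('side')
P=cloud(a); C=a['color'].reshape(-1,3)[(a['z_map']>0).ravel()].astype(int); L=met(P)
for y in range(y0,y1,4):
    j=(abs(L[:,0]-xc)<8)&(L[:,1]>=y)&(L[:,1]<y+4)&(P[:,2]<130)
    if j.sum(): print(y,j.sum(),P[j,2].min().round(),P[j,2].max().round(),C[j].mean(0).round().astype(int))
E
python3 look.py 50 130 -10
```

```text
t 11.75 meter xy [[ -9.7 105.2]] z 72.5 yaw 1.302 F [2.9 5.  3.2] w 33.7 g 20.1
50 9 1.0 7.0 [24 25 26]
54 11 -1.0 8.0 [24 24 25]
58 13 1.0 96.0 [36 37 35]
62 96 -0.0 105.0 [29 29 28]
66 104 -1.0 106.0 [24 24 24]
70 5 99.0 104.0 [41 39 34]
74 8 98.0 104.0 [46 40 33]
78 7 97.0 105.0 [62 46 33]
82 12 95.0 106.0 [72 48 29]
86 16 97.0 107.0 [77 51 30]
90 7 97.0 106.0 [75 51 31]
94 8 101.0 104.0 [71 48 29]
98 6 99.0 103.0 [64 44 29]
102 6 99.0 102.0 [66 46 30]
106 4 98.0 100.0 [63 45 31]
110 7 97.0 100.0 [66 47 31]
114 5 95.0 98.0 [64 47 33]
118 6 94.0 98.0 [70 47 28]
122 11 92.0 98.0 [70 53 38]
126 4 93.0 95.0 [88 75 60]
```

The rim is tipping it now, about 15° so far. I continue lowering.

Call:
apply_moves(slide=[[0.0,0,0.003],[0.001,0,0.006],[0.001,0,0.009],[0.001,0,0.012],[0.001,0,0.015],[0.001,0,0.018],[0.001,0,0.021],[0.001,0,0.021]], turn=[0,0,0,0,0,0,0,0])

```text
time_s: 12.6
ee_pos: [545.1, 274.8, 50.9]
orientation: [-3.141, -0.0, 1.302]
force: [2.1, 5.9, -1.2]
gripper_width: 34.0
grasp_force: 21.1
```

```bash
python3 look.py 50 130 -10
```

```text
t 12.6 meter xy [[-10.1 105.9]] z 50.9 yaw 1.302 F [ 2.1  5.9 -1.2] w 34.0 g 21.1
50 11 3.0 6.0 [23 24 25]
54 8 4.0 7.0 [24 24 25]
58 8 1.0 9.0 [24 25 25]
62 65 2.0 86.0 [21 22 22]
66 103 2.0 91.0 [22 23 22]
70 17 11.0 95.0 [45 45 41]
74 7 89.0 94.0 [53 52 47]
78 5 87.0 91.0 [46 43 37]
82 8 86.0 90.0 [54 43 32]
86 4 83.0 89.0 [74 51 32]
90 10 81.0 90.0 [78 52 32]
94 18 83.0 130.0 [57 43 31]
98 15 82.0 130.0 [59 44 31]
102 3 82.0 86.0 [71 48 29]
106 5 78.0 82.0 [70 48 30]
114 3 75.0 76.0 [63 49 37]
118 5 73.0 75.0 [75 51 32]
122 4 70.0 73.0 [82 66 50]
126 2 69.0 69.0 [96 89 76]
```

Tilt is now about 30°, and the cap has slid off the rim. I lift clear, move closer so the shoulder rides on the rim, and lower again.

Call:
apply_moves(slide=[[0.006,0,0],[0.006,0,-0.015],[0.006,0,-0.03],[0.0,0,-0.034],[-0.011,0,-0.034],[-0.011,0,-0.034],[-0.011,0,-0.03],[-0.011,0,-0.028]], turn=[0,0,0,0,0,0,0,0])

```text
time_s: 13.45
ee_pos: [542.1, 263.9, 78.7]
orientation: [-3.141, 0.001, 1.302]
force: [1.1, -0.2, -1.3]
gripper_width: 34.0
grasp_force: 21.2
```

Call:
apply_moves(slide=[[0,0,0.003],[0,0,0.006],[0,0,0.009],[0,0,0.012],[0,0,0.015],[0,0,0.018],[0,0,0.021],[0,0,0.021]], turn=[0,0,0,0,0,0,0,0])

```text
time_s: 14.25
ee_pos: [543.3, 265.3, 58.6]
orientation: [3.139, -0.003, 1.302]
force: [3.7, 8.0, -4.0]
gripper_width: 34.2
grasp_force: 27.3
```

```bash
python3 look.py 50 130 -10
```

```text
t 14.25 meter xy [[-9.3 96.3]] z 58.6 yaw 1.302 F [ 3.7  8.  -4. ] w 34.2 g 27.3
50 11 3.0 7.0 [24 24 25]
54 6 4.0 7.0 [24 25 26]
58 12 3.0 9.0 [24 25 25]
62 65 2.0 108.0 [19 20 20]
66 116 2.0 111.0 [24 23 23]
70 33 30.0 113.0 [67 53 40]
74 24 82.0 116.0 [63 56 46]
78 13 109.0 117.0 [71 69 60]
82 4 113.0 115.0 [90 87 76]
94 1 98.0 98.0 [113 110  98]
98 1 98.0 98.0 [92 89 77]
```

The cap now stands at z≈117, about 65° up. I move out over the bench and lower towards the foot contact.

Call:
apply_moves(slide=[[0.02,-0.005,0],[0.06,-0.01,0],[0.1,-0.01,0.01],[0.1,-0.01,0.025],[0.1,-0.01,0.03],[0.1,-0.01,0.034],[0.1,-0.01,0.034]], turn=[0,0,0,0,0,0,0])

```text
time_s: 15.0
ee_pos: [559.0, 362.1, 24.1]
orientation: [-3.141, 0.001, 1.301]
force: [0.5, -1.2, 0.0]
gripper_width: 33.9
grasp_force: 27.5
```

```bash
python3 - <<'E'
from h import *
st(); a=cam('side')
P=cloud(a); C=a['color'].reshape(-1,3)[(a['z_map']>0).ravel()].astype(int); L=met(P)
for y in range(150,220,4):
    j=(abs(L[:,0]+20)<8)&(L[:,1]>=y)&(L[:,1]<y+4)&(P[:,2]<130)
    if j.sum(): print(y,j.sum(),P[j,2].min().round(),P[j,2].max().round(),C[j].mean(0).round().astype(int))
cv2.imwrite('pics/u.png',cv2.resize(a['color'][30:130,210:335,::-1],(600,480)))
E
```

```text
t 15.0 meter xy [[-19.6 193.8]] z 24.1 yaw 1.301 F [ 0.5 -1.2  0. ] w 33.9 g 27.5
150 4 -6.0 -0.0 [50 50 45]
154 8 -7.0 -1.0 [59 60 54]
158 6 -4.0 1.0 [60 62 55]
162 16 -6.0 75.0 [54 53 47]
166 38 -5.0 78.0 [59 52 42]
170 36 -6.0 78.0 [63 51 39]
174 31 -5.0 126.0 [56 52 44]
178 26 -6.0 127.0 [48 45 39]
182 63 -6.0 129.0 [26 25 22]
186 28 -3.0 125.0 [32 32 29]
190 11 -3.0 9.0 [59 60 53]
194 5 -4.0 1.0 [58 59 52]
198 6 -5.0 63.0 [63 62 54]
```

View pics/u.png

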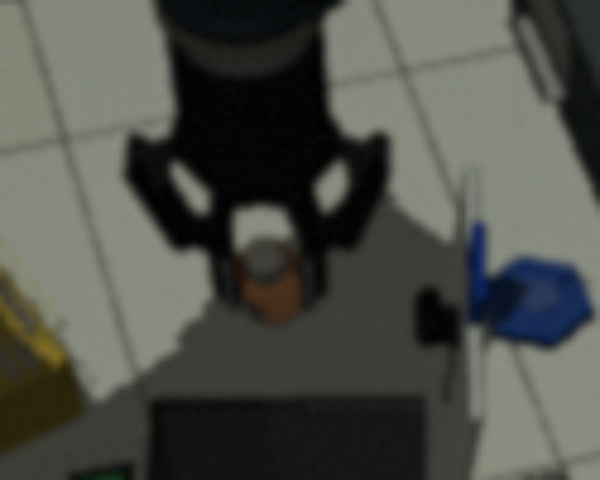

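The bottle is tilted about 60°, cap up at (268,260) in the crop. I press the foot edge onto the bench while moving towards the foot side so that it rights itself.

Call:
apply_moves(slide=[[0,0,0.004],[0,0,0.007],[0.003,0,0.008],[0.006,0,0.009],[0.009,0,0.01],[0.012,0,0.011],[0.014,0,0.012],[0.014,0,0.012]], turn=[0,0,0,0,0,0,0,0])

```text
time_s: 15.85
ee_pos: [563.7, 376.8, 14.1]
orientation: [3.14, -0.0, 1.302]
force: [-3.0, -4.6, 14.0]
gripper_width: 33.8
grasp_force: 29.2
```

```bash
cat > cap.py <<'E'
from h import *
import sys
yc=float(sys.argv[1]); st()
for n in ['side','top']:
    a=cam(n); P=cloud(a); C=a['color'].reshape(-1,3)[(a['z_map']>0).ravel()].astype(int); L=met(P)
    br=(abs(L[:,0]+20)<25)&(abs(L[:,1]-yc)<60)&(P[:,2]<95)&(P[:,2]>8)&(C[:,0]-C[:,2]>30)
    wh=(abs(L[:,0]+20)<14)&(abs(L[:,1]-yc)<60)&(P[:,2]<95)&(P[:,2]>58)&(C.sum(1)>120)
    for t,k in (('brown',br),('cap',wh)):
        if k.sum()>3: print(n,t,k.sum(),np.percentile(np.c_[L[k],P[k,2]],[3,50,97],axis=0).round(1).tolist())
E
python3 cap.py 208
```

```text
t 15.85 meter xy [[-19.  209.2]] z 14.1 yaw 1.302 F [-3.  -4.6 14. ] w 33.8 g 29.2
side brown 71 [[-26.6, 183.3, 14.3], [-12.3, 189.4, 38.7], [-2.7, 201.5, 48.0]]
side cap 63 [[-28.6, 181.0, 61.7], [-17.5, 190.4, 68.0], [-8.6, 200.7, 89.2]]
top brown 17 [[-32.9, 184.4, 43.5], [-28.9, 192.1, 48.7], [-14.5, 200.5, 58.5]]
top cap 74 [[-26.4, 179.6, 58.9], [-16.2, 187.9, 67.8], [-7.9, 199.0, 73.7]]
```

Call:
apply_moves(slide=[[0.003,0,0],[0.006,0,0],[0.009,0,0],[0.012,0,0.001],[0.014,0,0.001],[0.014,0,0.001]], turn=[0,0,0,0,0,0])

```text
time_s: 16.55
ee_pos: [567.7, 390.3, 13.4]
orientation: [3.14, -0.001, 1.302]
force: [-1.5, -4.6, 12.6]
gripper_width: 34.0
grasp_force: 29.9
```

```bash
python3 cap.py 220
```

```text
t 16.55 meter xy [[-18.7 223.3]] z 13.4 yaw 1.302 F [-1.5 -4.6 12.6] w 34.0 g 29.9
side brown 79 [[-26.3, 197.4, 10.1], [-12.2, 203.7, 38.6], [-2.8, 212.7, 48.7]]
side cap 69 [[-30.9, 198.6, 62.5], [-17.7, 205.7, 68.9], [-7.8, 215.6, 88.1]]
top brown 35 [[-32.3, 195.3, 39.9], [-25.3, 201.2, 49.9], [-12.8, 210.1, 67.2]]
top cap 69 [[-26.0, 194.8, 62.5], [-16.2, 202.5, 69.3], [-8.0, 210.8, 75.3]]
```

```bash
python3 - <<'E'
from h import *
for n in ['side','top']:
    a=cam(n); P=cloud(a); C=a['color'].reshape(-1,3)[(a['z_map']>0).ravel()].astype(int); L=met(P)
    k=(abs(L[:,0]+17)<7)&(L[:,1]>185)&(L[:,1]<245)&(P[:,2]<95)&(P[:,2]>5)
    for z in range(5,80,5):
        j=k&(P[:,2]>=z)&(P[:,2]<z+5)
        if j.sum(): print(n,z,j.sum(),'y min %.1f med %.1f max %.1f'%(L[j,1].min(),np.median(L[j,1]),L[j,1].max()),C[j].mean(0).round().astype(int))
E
```

```text
side 5 4 y min 210.8 med 212.0 max 213.4 [52 38 26]
side 10 3 y min 208.9 med 209.6 max 209.9 [62 41 22]
side 15 4 y min 206.2 med 208.0 max 210.2 [56 39 26]
side 20 6 y min 204.1 med 206.0 max 207.2 [54 39 26]
side 25 7 y min 201.7 med 203.8 max 205.9 [57 38 24]
side 30 4 y min 200.4 med 201.1 max 203.6 [64 42 24]
side 35 7 y min 198.1 med 200.1 max 205.8 [66 43 25]
side 40 9 y min 198.5 med 200.3 max 203.6 [74 48 27]
side 45 7 y min 201.0 med 202.3 max 203.7 [65 45 29]
side 50 8 y min 197.8 med 200.8 max 204.1 [51 40 29]
side 55 6 y min 198.5 med 199.4 max 201.7 [40 38 33]
side 60 9 y min 195.9 med 199.7 max 204.0 [48 48 43]
side 65 22 y min 195.7 med 202.2 max 211.7 [60 59 52]
side 70 15 y min 199.9 med 209.5 max 214.6 [74 74 67]
top 5 6 y min 186.5 med 196.2 max 200.9 [68 68 63]
top 15 1 y min 205.1 med 205.1 max 205.1 [62 56 49]
top 40 7 y min 196.4 med 197.1 max 201.7 [63 48 39]
top 45 6 y min 196.8 med 197.3 max 199.2 [66 44 29]
top 50 4 y min 196.7 med 199.1 max 201.0 [64 41 26]
top 55 3 y min 195.2 med 196.3 max 196.8 [62 41 26]
top 60 8 y min 194.5 med 196.2 max 200.9 [58 48 40]
top 65 21 y min 195.0 med 200.1 max 215.1 [61 57 51]
top 70 24 y min 195.2 med 206.5 max 212.2 [62 59 54]
top 75 1 y min 201.6 med 201.6 max 201.6 [64 60 56]
```

The near face runs from y=212 at z=7 to y=200 at z=37, so it leans about 22° and its weight already lies inside the foot. I press a little more, then ease the fingers.

Call:
apply_moves(slide=[[0.001,0,0.001],[0.002,0,0.002],[0.003,0,0.003],[0.004,0,0.004],[0.005,0,0.005],[0.005,0,0.005]], turn=[0,0,0,0,0,0], newtons=20, gripper=0.032)

```text
time_s: 17.35
ee_pos: [569.6, 396.3, 10.1]
orientation: [3.138, -0.003, 1.302]
force: [-4.6, -2.4, 25.1]
gripper_width: 34.1
grasp_force: 33.0
```

```bash
cat > tilt.py <<'E'
from h import *
st()
for n in ['side','top']:
    a=cam(n); P=cloud(a); C=a['color'].reshape(-1,3)[(a['z_map']>0).ravel()].astype(int); L=met(P)
    k=(abs(L[:,0]+17)<7)&(L[:,1]>185)&(L[:,1]<260)&(P[:,2]<90)&(P[:,2]>5)
    for z in range(5,80,10):
        j=k&(P[:,2]>=z)&(P[:,2]<z+10)
        if j.sum(): print(n,z,j.sum(),'y min %.1f med %.1f max %.1f'%(L[j,1].min(),np.median(L[j,1]),L[j,1].max()),C[j].mean(0).round().astype(int))
E
python3 tilt.py
```

```text
t 17.35 meter xy [[-18.4 229.5]] z 10.1 yaw 1.302 F [-4.6 -2.4 25.1] w 34.1 g 33.0
side 5 12 y min 210.1 med 213.2 max 214.8 [52 35 21]
side 15 12 y min 209.4 med 210.9 max 214.6 [50 36 23]
side 25 15 y min 206.4 med 208.7 max 212.4 [52 33 19]
side 35 10 y min 203.3 med 206.2 max 209.1 [58 36 19]
side 45 20 y min 204.1 med 208.2 max 213.3 [45 29 17]
side 55 18 y min 205.9 med 208.6 max 212.6 [38 37 32]
side 65 41 y min 205.7 med 216.6 max 227.9 [63 63 56]
side 75 4 y min 220.1 med 221.1 max 222.5 [55 56 50]
top 5 4 y min 209.9 med 211.3 max 213.0 [58 52 44]
top 15 4 y min 208.5 med 208.6 max 208.9 [58 44 34]
top 25 5 y min 205.4 med 205.7 max 207.8 [62 42 27]
top 35 7 y min 203.5 med 205.0 max 205.7 [68 42 24]
top 45 18 y min 202.0 med 205.8 max 210.1 [79 46 22]
top 55 16 y min 203.9 med 206.7 max 210.7 [63 46 34]
top 65 26 y min 205.3 med 211.7 max 219.4 [59 55 50]
top 75 2 y min 205.7 med 209.4 max 213.0 [60 58 53]
```

Down to a 13° lean. I let go gently.

Call:
apply_moves(slide=[[0,0,-0.001],[0,0,-0.001],[0,0,-0.001],[0,0,-0.001]], turn=[0,0,0,0], gripper=0.037)

```text
time_s: 17.85
ee_pos: [567.9, 394.9, 7.1]
orientation: [-3.141, 0.0, 1.302]
force: [-0.4, 0.1, 0.6]
gripper_width: 37.2
grasp_force: 0.0
```

Call:
apply_moves(slide=[[0,0,0],[0,0,0],[0,0,0],[0,0,0],[0,0,0],[0,0,0]], turn=[0,0,0,0,0,0], gripper=0.06)

```text
time_s: 18.45
ee_pos: [568.0, 394.9, 7.5]
orientation: [-3.142, -0.0, 1.302]
force: [1.0, -1.0, 0.0]
gripper_width: 60.0
grasp_force: 0.0
```

```bash
python3 tilt.py; python3 cap.py 228
```

```text
t 18.45 meter xy [[-19.5 227.8]] z 7.5 yaw 1.302 F [ 1. -1.  0.] w 60.0 g 0.0
side 5 12 y min 216.0 med 217.0 max 220.0 [56 35 19]
side 15 15 y min 213.6 med 216.9 max 219.7 [56 35 20]
side 25 17 y min 212.9 med 217.0 max 220.8 [52 33 18]
side 35 17 y min 214.0 med 216.7 max 220.1 [36 23 13]
side 45 23 y min 214.6 med 220.0 max 228.5 [44 28 16]
side 55 20 y min 219.8 med 224.4 max 229.5 [40 38 33]
side 65 18 y min 221.7 med 226.0 max 230.1 [44 43 38]
side 75 6 y min 218.5 med 219.8 max 222.2 [18 18 17]
top 5 14 y min 211.5 med 214.2 max 216.9 [60 48 38]
top 15 8 y min 213.2 med 214.7 max 216.5 [61 37 17]
top 25 12 y min 212.4 med 214.1 max 217.3 [62 36 16]
top 35 10 y min 213.4 med 214.1 max 216.6 [64 35 15]
top 45 26 y min 214.2 med 217.0 max 223.0 [71 39 16]
top 55 2 y min 218.9 med 219.1 max 219.3 [66 36 16]
t 18.55 meter xy [[-19.5 227.8]] z 7.5 yaw 1.302 F [-0.3 -0.3  0.2] w 59.8 g 0.0
side brown 58 [[-21.9, 213.4, 8.8], [-14.3, 218.3, 21.5], [-5.5, 223.9, 51.3]]
side cap 24 [[-32.4, 217.2, 59.8], [-24.2, 224.8, 67.9], [-13.2, 229.6, 83.4]]
top brown 82 [[-26.1, 213.0, 14.3], [-15.4, 216.4, 43.9], [-6.5, 222.7, 55.0]]
```

The bottle stands upright: its near face is at y≈216 at every height and the fingers are clear. I raise the fingers, centre them and take it from above.

Call:
apply_moves(slide=[[0.002,0,-0.01],[0.005,0,-0.02],[0.005,0,-0.02]], turn=[0,0,0])

```text
time_s: 18.95
ee_pos: [570.5, 400.8, 30.0]
orientation: [3.139, -0.003, 1.302]
force: [0.6, 0.3, -0.4]
gripper_width: 60.3
grasp_force: 0.0
```

Call:
apply_moves(slide=[[0,0,0],[0,0,0],[0,0,0],[0,0,0],[0,0,0]], turn=[0,0,0,0,0], gripper=0.025, newtons=30)

```text
time_s: 19.45
ee_pos: [569.1, 399.7, 27.5]
orientation: [-3.141, 0.0, 1.302]
force: [-2.9, -0.7, 5.7]
gripper_width: 33.5
grasp_force: 29.9
```

```bash
python3 tilt.py; python3 cap.py 232
```

```text
t 19.45 meter xy [[-19.7 232.7]] z 27.5 yaw 1.302 F [-2.9 -0.7  5.7] w 33.5 g 29.9
side 5 15 y min 212.9 med 216.9 max 221.3 [56 36 20]
side 15 16 y min 213.3 med 217.9 max 222.0 [56 36 20]
side 25 17 y min 214.6 med 216.9 max 220.6 [49 30 17]
side 35 14 y min 212.0 med 217.5 max 221.1 [36 24 13]
side 45 26 y min 215.6 med 221.3 max 226.4 [43 28 16]
side 55 21 y min 220.5 med 224.2 max 234.4 [41 38 34]
side 65 34 y min 221.5 med 231.2 max 244.0 [59 59 52]
top 5 9 y min 212.8 med 214.1 max 216.4 [59 46 36]
top 15 12 y min 213.2 med 214.4 max 216.8 [60 36 19]
top 25 11 y min 212.1 med 214.7 max 216.6 [62 35 16]
top 35 12 y min 211.9 med 214.7 max 218.9 [65 36 14]
top 45 26 y min 213.6 med 218.1 max 222.8 [74 40 16]
top 55 18 y min 219.4 med 221.8 max 223.6 [54 38 28]
top 65 21 y min 220.8 med 224.6 max 229.8 [48 45 42]
t 19.55 meter xy [[-19.7 232.7]] z 27.6 yaw 1.302 F [-2.  -0.1  5.6] w 33.7 g 29.9
side brown 57 [[-21.9, 213.6, 9.7], [-14.0, 217.9, 21.3], [-4.1, 224.9, 49.8]]
side cap 51 [[-31.0, 220.5, 61.2], [-20.2, 231.1, 68.3], [-8.3, 241.5, 91.5]]
top brown 113 [[-31.3, 213.2, 18.2], [-17.6, 217.6, 46.4], [-5.5, 226.2, 56.9]]
top cap 24 [[-24.5, 220.7, 58.5], [-15.2, 224.4, 68.5], [-8.2, 232.6, 74.8]]
```

Call:
apply_moves(slide=[[0,0,-0.03],[0,0,-0.07],[0,0,-0.105],[-0.03,0.003,-0.11],[-0.075,0.006,-0.11],[-0.12,0.01,-0.11],[-0.165,0.01,-0.11],[-0.205,0.01,-0.11]], turn=[0,0,0,0,0,0,0,0])

```text
time_s: 20.45
ee_pos: [523.6, 197.4, 137.1]
orientation: [-3.141, 0.0, 1.302]
force: [0.3, 0.3, -0.1]
gripper_width: 33.4
grasp_force: 30.3
```

Call:
apply_moves(slide=[[-0.015,0,0],[-0.026,0,0],[-0.026,0,0],[-0.026,0,0]], turn=[0,0,0,0])

```text
time_s: 20.85
ee_pos: [518.0, 175.2, 137.5]
orientation: [3.141, -0.0, 1.302]
force: [0.1, -0.5, -0.4]
gripper_width: 33.5
grasp_force: 30.3
```

```bash
cat > t2.py <<'E'
from h import *
st()
for n in ['side','top']:
    a=cam(n); P=cloud(a); C=a['color'].reshape(-1,3)[(a['z_map']>0).ravel()].astype(int); L=met(P)
    k=(L[:,0]>-60)&(L[:,0]<40)&(abs(L[:,1])<50)&(C[:,0]-C[:,2]>25)
    for z in range(10,190,15):
        j=k&(P[:,2]>=z)&(P[:,2]<z+15)
        if j.sum()>2: print(n,z,j.sum(),'x %.1f..%.1f med %.1f'%(*np.percentile(L[j,0],[5,95]),np.median(L[j,0])),'y min %.1f med %.1f max %.1f'%(*np.percentile(L[j,1],[5,50,95]),))
E
python3 t2.py
```

```text
t 20.85 meter xy [[-10.    2.7]] z 137.5 yaw 1.302 F [ 0.1 -0.5 -0.4] w 33.5 g 30.3
side 100 5 x -9.4..2.4 med -3.2 y min -12.4 med -11.3 max -9.3
side 115 41 x -11.4..6.1 med -2.3 y min -14.3 med -12.1 max -6.6
side 130 40 x -12.2..4.7 med -4.0 y min -15.2 med -12.3 max -6.7
side 145 46 x -17.3..4.0 med -4.5 y min -14.1 med -10.8 max -1.3
side 160 21 x -19.2..4.2 med -12.7 y min -10.7 med -7.2 max -3.2
top 115 3 x -10.4..-5.2 med -8.7 y min -15.9 med -15.6 max -15.0
top 130 15 x -12.0..-0.0 med -7.2 y min -16.1 med -14.8 max -13.3
top 145 4 x -5.6..-0.3 med -2.9 y min -15.3 med -14.6 max -13.8
```

The bottle hangs upright above the seat. I make a small correction and lower it.

Call:
apply_moves(slide=[[-0.0025,0.001,0],[-0.0025,0.001,0.02],[-0.0025,0.001,0.04],[-0.0025,0.001,0.06],[-0.0025,0.001,0.075],[-0.0025,0.001,0.085],[-0.0025,0.001,0.092],[-0.0025,0.001,0.092]], turn=[0,0,0,0,0,0,0,0])

```text
time_s: 21.75
ee_pos: [517.7, 171.8, 45.0]
orientation: [-3.141, 0.0, 1.302]
force: [0.0, 0.0, -0.7]
gripper_width: 33.0
grasp_force: 30.3
```

Call:
apply_moves(slide=[[0,0,0.002],[0,0,0.004],[0,0,0.006],[0,0,0.008],[0,0,0.01],[0,0,0.0115],[0,0,0.0115]], turn=[0,0,0,0,0,0,0])

```text
time_s: 22.45
ee_pos: [517.8, 171.7, 33.8]
orientation: [-3.141, 0.0, 1.302]
force: [0.0, 0.0, -0.8]
gripper_width: 33.0
grasp_force: 30.3
```

```bash
python3 t2.py
```

```text
t 22.45 meter xy [[-9.3 -0.8]] z 33.8 yaw 1.302 F [ 0.   0.  -0.8] w 33.0 g 30.3
side 10 9 x -6.6..6.9 med 4.6 y min -15.2 med -11.7 max -8.6
side 25 30 x -11.0..5.3 med -1.9 y min -17.9 med -15.5 max -9.8
side 40 42 x -16.5..4.1 med -3.2 y min -17.6 med -14.9 max -8.7
side 55 27 x -18.9..5.7 med -7.4 y min -16.3 med -11.8 max -4.7
top 25 4 x -7.5..-3.8 med -6.1 y min -20.0 med -19.3 max -18.7
```

Call:
apply_moves(slide=[[0,0,0.0005],[0,0,0.001],[0,0,0.0015],[0,0,0.0015]], turn=[0,0,0,0])

```text
time_s: 22.95
ee_pos: [518.1, 171.9, 33.5]
orientation: [3.141, -0.0, 1.302]
force: [-3.8, -0.3, 12.5]
gripper_width: 33.5
grasp_force: 31.5
```

Contact with the floor (12 N). Now I let go with a small opening and rise out.

Call:
apply_moves(slide=[[0,0,-0.001],[0,0,-0.001],[0,0,-0.001],[0,0,-0.001],[0,0,-0.001],[0,0,-0.001],[0,0,-0.001]], turn=[0,0,0,0,0,0,0], gripper=0.048)

```text
time_s: 23.65
ee_pos: [518.4, 171.8, 33.9]
orientation: [3.141, -0.001, 1.302]
force: [2.1, -0.2, 6.2]
gripper_width: 48.3
grasp_force: 1.0
```

Call:
apply_moves(slide=[[0,0,-0.01],[0,0,-0.03],[0,0,-0.06],[0,0,-0.1],[-0.02,-0.02,-0.14],[-0.06,-0.04,-0.17],[-0.1,-0.06,-0.17],[-0.14,-0.08,-0.17]], turn=[0,0,0,0,0,0,0,0])

```text
time_s: 24.45
ee_pos: [402.2, 57.1, 204.6]
orientation: [3.14, -0.0, 1.303]
force: [0.5, 0.0, -0.0]
gripper_width: 48.1
grasp_force: 0.0
```

```bash
python3 t2.py; python3 - <<'E'
from h import *
for n in ['side','top']:
    c=cam(n); P=cloud(c); L=met(P)
    k=(L[:,0]>-50)&(L[:,0]<30)&(abs(L[:,1])<40)&(P[:,2]>62)&(P[:,2]<90); print(n,'cap',k.sum(),np.c_[L[k],P[k,2]].mean(0).round(1))
    k=(L[:,0]>55)&(L[:,0]<120)&(abs(L[:,1])<60)&(P[:,2]>120)&(P[:,2]<235)
    X=np.polyfit(P[k,2],L[k,0],1); print('lid x=',X.round(3), 'angle',(np.pi/2+np.arctan(X[0])).round(3))
E
```

```text
t 24.45 meter xy [[ -90.8 -141.7]] z 204.6 yaw 1.303 F [ 0.5  0.  -0. ] w 48.1 g 0.0
side 10 7 x 0.5..7.0 med 4.6 y min -13.6 med -11.1 max -9.7
side 25 35 x -10.9..6.0 med -2.1 y min -18.0 med -15.2 max -10.3
side 40 44 x -16.4..5.8 med -3.5 y min -18.1 med -14.6 max -6.2
side 55 26 x -16.5..5.9 med -6.1 y min -15.6 med -11.2 max -4.9
top 25 7 x -11.5..-2.0 med -7.4 y min -19.3 med -18.7 max -17.8
top 40 28 x -17.2..2.7 med -7.7 y min -19.5 med -16.5 max -10.5
top 55 45 x -20.4..3.3 med -10.2 y min -17.8 med -11.7 max -3.9
side cap 89 [-7.  -3.  71.7]
lid x= [ 0.113 54.038] angle 1.684
top cap 89 [-7.3 -3.3 74.6]
lid x= [ 0.118 53.887] angle 1.688
```

The bottle stands in the seat, with its top at z≈75 and its cap at (-7,-3), inside the collar. The lid is at 1.69 rad. Next I close the fingers, turn them across the lid and go above and behind it.

```bash
python3 - <<'E'
from h import *
c=cam('top'); P=cloud(c); L=met(P)
for y0 in range(-80,81,20):
    print(y0,' '.join('%4.0f'%P[k,2].max() if k.sum() else '   .' for x0 in range(60,201,20) for k in [(L[:,0]>=x0)&(L[:,0]<x0+20)&(L[:,1]>=y0)&(L[:,1]<y0+20)]))
E
```

```text
-80  219  233    6    6   41   59   72   75
-60  212  231    5    7   45   65   76   75
-40  212  248    5    6   48   71   76   74
-20  221  250    .    6    7   67   73   75
0  223  248    .    3    8    7    6    6
20  216  245    .    4    6    4    5    6
40  211  232    .    3    6    6    4    4
60  201  231    .    .    5    5    8    5
80    7    .    .    .    6    8    6    6
```

Call:
apply_moves(slide=[[0,0,-0.045],[0,0,-0.085],[0.03,0.04,-0.085],[0.06,0.08,-0.085],[0.09,0.12,-0.085],[0.12,0.16,-0.085],[0.1417,0.2,-0.085],[0.1417,0.208,-0.085]], turn=[-0.14,-0.28,-0.42,-0.56,-0.7,-0.84,-0.98,-1.12], gripper=0.0)

```text
time_s: 25.5
ee_pos: [645.0, 141.9, 286.0]
orientation: [-3.141, -0.001, 2.43]
force: [-0.2, -0.3, -0.6]
gripper_width: 0.3
grasp_force: 0.0
```

Call:
apply_moves(slide=[[0,0,0],[0,0,0],[0,0,0],[0,0,0],[0,0,0]], turn=[-0.14,-0.28,-0.42,-0.455,-0.455])

```text
time_s: 26.0
ee_pos: [642.1, 140.5, 287.9]
orientation: [-3.141, -0.001, 2.878]
force: [-0.2, 0.2, 0.5]
gripper_width: 0.0
grasp_force: 0.0
```

```bash
python3 -c "
from h import *
st()"
```

```text
t 26.0 meter xy [[118.8   1.8]] z 287.9 yaw 2.878 F [-0.2  0.2  0.5] w 0.0 g 0.0
```

Call:
apply_moves(slide=[[0,-0.002,0.03],[0,-0.002,0.06],[0,-0.002,0.06]], turn=[0,0,0])

```text
time_s: 26.3
ee_pos: [639.6, 137.8, 224.2]
orientation: [-3.139, -0.007, 2.876]
force: [1.0, 0.4, -0.6]
gripper_width: 0.2
grasp_force: 0.0
```

```bash
python3 - <<'E'
from h import *
st(); o=manip.observe(); x0=met(o['ee_pos'])[0,0]; z0=o['ee_pos'][2]
for f in [1.55,1.45,1.35,1.25,1.15,1.05,.95,.85,.75,.65,.55,.45,.35,.25,.15,.1]:
    x=67-138*np.cos(f)+3*np.sin(f)+11; z=90+138*np.sin(f)+3*np.cos(f)
    print(f,'x %.0f z %.0f'%(x,z),' tx %.0f tz %.0f'%(x0-x,z0-z))
E
```

```text
t 26.3 meter xy [[117.1  -1.4]] z 224.2 yaw 2.876 F [ 1.   0.4 -0.6] w 0.2 g 0.0
1.55 x 78 z 228  tx 39 tz -4
1.45 x 64 z 227  tx 53 tz -3
1.35 x 51 z 225  tx 66 tz -1
1.25 x 37 z 222  tx 80 tz 2
1.15 x 24 z 217  tx 93 tz 7
1.05 x 12 z 211  tx 105 tz 13
0.95 x 0 z 204  tx 117 tz 20
0.85 x -11 z 196  tx 128 tz 29
0.75 x -21 z 186  tx 138 tz 38
0.65 x -30 z 176  tx 147 tz 48
0.55 x -38 z 165  tx 155 tz 60
0.45 x -45 z 153  tx 162 tz 71
0.35 x -51 z 140  tx 168 tz 84
0.25 x -55 z 127  tx 172 tz 97
0.15 x -58 z 114  tx 175 tz 111
0.1 x -59 z 107  tx 176 tz 117
```

Call:
apply_moves(slide=[[0.01,0,0],[0.02,0,0],[0.03,0,0],[0.041,0,0],[0.054,0,0.001],[0.067,0,0.003],[0.08,0,0.006],[0.093,0,0.011]], turn=[0,0,0,0,0,0,0,0])

```text
time_s: 27.1
ee_pos: [550.7, 162.2, 218.5]
orientation: [3.141, 0.002, 2.877]
force: [1.4, 0.0, 0.2]
gripper_width: -0.3
grasp_force: 0.6
```

```bash
python3 - <<'E'
from h import *
st()
for n in ['side','top']:
    c=cam(n); P=cloud(c); L=met(P)
    for y1,y2 in ((-68,-40),(40,68)):
        k=(L[:,0]>-70)&(L[:,0]<90)&(L[:,1]>y1)&(L[:,1]<y2)&(P[:,2]>100)&(P[:,2]<235)
        if k.sum()>20:
            X=np.polyfit(P[k,2],L[k,0],1); print(n,k.sum(),'x=',X.round(3),'angle',(np.pi/2+np.arctan(X[0])).round(3))
E
```

```text
t 27.1 meter xy [[24.9 -1.3]] z 218.5 yaw 2.877 F [1.4 0.  0.2] w -0.3 g 0.6
side 354 x= [ -0.416 106.588] angle 1.177
side 117 x= [ -0.406 106.623] angle 1.185
top 268 x= [ -0.451 111.777] angle 1.147
```

The lid follows (1.17 rad). Continuing at about 1 rad/s.

Call:
apply_moves(slide=[[0.012,0,0.006],[0.024,0,0.013],[0.035,0,0.021],[0.045,0,0.031],[0.054,0,0.041],[0.062,0,0.052],[0.069,0,0.064],[0.075,0,0.077]], turn=[0,0,0,0,0,0,0,0])

```text
time_s: 28.0
ee_pos: [478.9, 181.5, 140.3]
orientation: [3.141, 0.001, 2.877]
force: [0.8, 0.8, 0.2]
gripper_width: -0.3
grasp_force: 0.4
```

Call:
apply_moves(slide=[[0.003,0,0.01],[0.005,0,0.019],[0.006,0,0.026],[0.007,0,0.03],[0.008,0,0.034],[0.008,0,0.036]], turn=[0,0,0,0,0,0])

```text
time_s: 28.6
ee_pos: [471.9, 183.5, 105.2]
orientation: [3.141, 0.001, 2.877]
force: [-4.7, -1.8, 13.9]
gripper_width: -0.1
grasp_force: 7.0
```

```bash
cat > lid.py <<'E'
from h import *
st()
for n in ['side','top']:
    c=cam(n); P=cloud(c); L=met(P)
    for y1,y2 in ((-64,-25),(25,64)):
        k=(L[:,0]>-65)&(L[:,0]<55)&(L[:,1]>y1)&(L[:,1]<y2)&(P[:,2]>70)&(P[:,2]<130)
        if k.sum()>20:
            X=np.polyfit(L[k,0],P[k,2],1); print(n,k.sum(),'slope',X.round(3),'z med',np.median(P[k,2]).round(1))
E
python3 lid.py
```

```text
t 28.6 meter xy [[-56.7  -1.5]] z 105.2 yaw 2.877 F [-4.7 -1.8 13.9] w -0.1 g 7.0
side 828 slope [-8.2000e-02  9.8667e+01] z med 99.7
side 574 slope [-9.7000e-02  9.9445e+01] z med 99.1
top 873 slope [-8.80000e-02  1.00101e+02] z med 100.3
top 67 slope [ -0.131 101.967] z med 95.6
```

At the catch (0.09 rad, 14 N). I press through it in small steps.

Call:
apply_moves(slide=[[0,0,0.002],[0,0,0.004],[0,0,0.006],[0,0,0.008],[0,0,0.01],[0,0,0.011],[0,0,0.011]], turn=[0,0,0,0,0,0,0])

```text
time_s: 29.4
ee_pos: [471.5, 183.4, 93.3]
orientation: [-3.142, 0.0, 2.877]
force: [0.2, 0.4, -0.9]
gripper_width: 0.1
grasp_force: 0.0
```

```bash
python3 lid.py
```

```text
t 29.4 meter xy [[-57.1  -1.6]] z 93.3 yaw 2.877 F [ 0.2  0.4 -0.9] w 0.1 g 0.0
side 796 slope [5.0000e-03 9.2746e+01] z med 92.7
side 574 slope [-0.    93.068] z med 93.1
top 865 slope [3.0000e-03 9.3816e+01] z med 93.8
top 60 slope [ -0.134 100.57 ] z med 93.9
```

The lid is level, past its catch and shut. I retreat upward and hand in.

Call:
apply_moves(slide=[[0,0,-0.02],[0,0,-0.06],[0,0,-0.1],[0,0,-0.13],[0,0,-0.13],[0,0,-0.13]], turn=[0,0,0,0,0,0])

```text
time_s: 30.1
ee_pos: [471.4, 183.4, 223.6]
orientation: [3.141, 0.001, 2.877]
force: [-0.7, -0.4, -0.9]
gripper_width: 0.1
grasp_force: 0.0
```

```bash
python3 lid.py; python3 -c "
from h import *
print(manip.close_job())"
```

```text
t 30.1 meter xy [[-57.2  -1.6]] z 223.6 yaw 2.877 F [-0.7 -0.4 -0.9] w 0.1 g 0.0
side 799 slope [5.0000e-03 9.2704e+01] z med 92.7
side 664 slope [1.100e-02 9.313e+01] z med 93.0
top 964 slope [2.0000e-03 9.3857e+01] z med 94.0
top 433 slope [-1.9000e-02  9.4682e+01] z med 94.2
the job is handed in; nothing more can be done
None
```

I stood the bottle up on the bench, set it upright in the meter's seat and shut the lid past its catch. I handed the job in at about 30 s; no verdict came back.

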